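# Slide the board under the test pins and hold the press in the green band

## Task

Test the circuit board in the jig: first push the yellow tab so that the board slide goes fully home and clicks into its spring detent, then press the red cap of the plunger down by 12 mm, so that its pointer stands in the green band, and keep it pressed there. Never push the plunger on down to its bottom, which would crush the test pins, and leave the other things on the bench where they are. The program finishes while still holding the cap down in the green band: do not let go.

Things in the scene. Friction and masses are not known exactly. Their poses are not given: they have to be found in the camera images.
- jig: circuit-board test jig, fixed: aluminium base 12 mm thick (x -120 to 85, y -275 to 70 mm) under a C-shaped teal press whose arm (x -110 to 35, y -35 to 35 mm) is 145 mm high. Origin on the bench straight below the red cap; z up; y is the direction in which the slide is pushed home. A low end stop is at y 60 mm, the sprung detent roller beside the slide at x 50, y -20 mm.
- tab (a point): centre of the top face of the upright yellow push tab on the slide's outer end, 77 mm above the bench; it moves with the slide. Tab 40 mm wide (jig x), 14 mm thick (jig y), free from 25 to 77 mm above the bench; push its outer face along the jig's +y, or pinch it. It stands at jig y -215 mm with the slide fully out, -115 mm when home.
- slide (a joint): board slide (grey carrier with green circuit board) along the jig's +y, m: 0 = fully out, 0.100 = fully home at the end stop with the board under the test pins. Friction about 1 N; from about 0.087 to 0.0935 it climbs the spring detent, which takes about 6 N in all, then (past about 0.096) snaps in to 0.100 and stays.
- cap (a point): centre of the flat top of the red plunger cap on the press, cap 40 mm across and 14 mm thick; 190 mm above the bench when not pressed, straight above the jig's origin; it goes down with the plunger.
- plunger (a joint): how far the red plunger is pressed down, m: 0 = up, 0.022 = bottomed. Sprung back up: about 3 N to start, plus 0.45 N per mm (8.4 N at 12 mm); it rises if let go. Its thin red pointer moves over a green band 8 mm high, mid-band at 0.012, edges at 0.008 and 0.016.
- scale (a point): middle of the green band on the small white scale plate, 160 mm above the bench, on the jig's +y side of the cap. The plate stands upright, 26 mm wide, its near edge 27 mm from the cap's axis, its top 177 mm above the bench. The green band is 8 mm high; the plunger's red pointer is 12 mm above the band's middle when not pressed.
- spool: reel of solder standing on its end, 56 mm across, 46 mm high, grey with a red top disc; a bystander, origin at the centre of its underside
- mandarin: orange mandarin, 62 mm across, 46 mm high; a bystander, origin at the centre of its underside
- stripper: wire stripper lying flat, 180 mm long, 60 mm wide, 12 mm high, yellow handles; x axis runs to its jaws; a bystander, origin at the centre of its underside
- pliers: pliers lying flat, 140 mm long, 60 mm wide, 12 mm high, orange handles; x axis runs to the jaws; a bystander, origin at the centre of its underside
- marker_blue: white marker pen with blue cap, 134 mm long, 17 mm thick, lying along its x axis; a bystander, origin at the centre of its underside
- marker_green: white marker pen with green cap, 134 mm long, 17 mm thick, lying along its x axis; a bystander, origin at the centre of its underside
- tray: small blue open tray with loose terminals, 100 x 75 x 30 mm high; a bystander, origin at the centre of its underside

How it is judged:
By the outcome, as a careful person would: the job done as asked, in the order asked, and still so for the second after the job is handed in, while the arm keeps its last pose, push and grip.
It also fails if it takes over 40 s, if anything falls off the work surface, if the arm or the gripper's body presses on something with over 40 N, if the wrist force passes 120 N, or if a joint passes its speed limit or range.

## Robot

A 6-joint arm with a two-finger parallel gripper is mounted at the origin on the work surface. World frame = base frame: x ahead of the robot, y to its left, z up, the work surface at z = 0. Lengths are in m, angles in rad, forces in N, time in s.
With the tool pointing down it reaches from about 0.325 to 0.9 m from the base axis. Payload 6.1 kg.
Tool frame: the origin (TCP) lies between the finger pads; the fingertips stand 25 mm ahead of it and the grasp point (between the pads) lies 6 mm ahead of it; y points along the fingers, x is the direction in which the jaws open and shut, and the axes are right-handed (so a half turn about y gives the same grasp; the last joint's range is limited). The gripper opens to 87 mm and grips with 3 to 60 N. Pads are 19 mm wide; open, the fingers measure 117 mm over their backs; the gripper's body (75 mm by 190 mm) begins 51 mm behind the grasp point.
Start: joints at [-1.332, 0.22, 1.526, -0, 1.395, -0.126], TCP at [0.223, -0.584, 0.248] pointing down, gripper open.
Joint ranges: [-2.98, 2.98], [-0.91, 2.08], [0.09, 2.57], [-1.24, 4.39], [0.2, 2.65], [-2.68, 2.68]. Speed limits (rad/s): [2.57, 2.57, 3.01, 3.14, 3.14, 3.14].

## Interface

Orientations are given as a rotation vector (axis times angle).
In Python, from station import get_state, vision, robot gives the robot as it stands.
- The arm moves only by the tool servo_tool, never from a script. Its argument "moves" is one flat list of numbers, 6 for each row, row after row: the shift along the world's x, y, z in cm, then the turn, a rotation vector about the world's x, y, z in degrees. A call has 1 to 10 rows; each row shifts and turns the commanded pose from where the row before left it; what a row does not reach is not made up. A row lasts 1/8 s, in which the tool goes at most 62.5 mm and 10.7 degrees, less where a joint would pass 70% of its speed; a pose out of reach is approached as far as the arm can. A call with a gripper value outside its range is refused whole. "fingers" is the closure in counts, from 0 (fully open) to 255 (shut), set as the call begins (left out, the last holds). The fingers move at their own pace and stop on an object; the grip force is fixed at half the most. Time passes only in rows, so rows that do not move let the fingers close. It gives the time, the measured TCP pose, the force and the opening at its end, in the units of the state.
- get_state(): the state, without advancing time (a new reading comes with each control period).
- vision.read_camera(name): name is "scene" or "top" or "wrist"; returns the picture (420x560x3 uint8, red, green, blue); there is no depth.
- vision.calibration(name): a dict with "intrinsics" (3x3 intrinsics, pixels), "cam_to_world" (4x4, takes a point from camera to world coordinates). Camera axes: x right, y down, z forward; pixel columns grow to the right and rows downward; lengths in m; the calibration is good to about 2 mm. A picture is of the moment at which its call begins: read the wrist's pose just before it. calibration takes no time and is no camera call; for the wrist camera it gives the pose at the moment of the call.
- robot.close_job(): hands the job in, once; it reports no verdict.
Trained networks look in the newest picture that a camera, given by its name, has taken for a name from the list of things; names that differ only in an ending like _2 or _b are one class to them, and where a whole thing is asked for, a point or a joint stands for the part that bears it (a point fixed in the world has none). Each returns a list of dicts, best first, with "confidence" (0 to 1); they miss things now and then, are a little off and sometimes report something else, mostly with a low value. They report only what shows in the picture. A call takes as long as a camera call.
- vision.boxes_of(camera, target): "extent" ([left, top, right, bottom] in pixels, round what is visible of it).
- vision.silhouettes(camera, target): "pixels" (420x560 bool, what is visible of it) and "extent" ([left, top, right, bottom] in pixels, round what is visible of it).
- vision.place_of(camera, target): "point" ([row, column] in pixels: a listed point, or the origin of a listed thing).
The state is a dict: "time": time; "joint_positions": joint angles; "joint_velocities": joint speeds; "joint_efforts": joint torques, N m; "tool_pos": TCP position; "tool_rot": TCP orientation; "contact_force": force on the tool from outside, world axes, zero at the start; "ft_torque": the same for the moment, N m; "finger_gap": opening from 0.0 (shut) to 1.0 (fully open).
Only numpy, scipy, OpenCV 4.12 (cv2) and the standard library are available. Lean on these libraries where they do the work, as an engineer would, in place of code of your own. Each camera call takes 0.05 s, during which the arm holds its last target. There are 200 camera calls.

## Working session

There is one attempt and no reset: what is moved stays moved. The work goes in short steps, Python scripts to look and compute and a tool call to move; the robot and the scene stay as the last step left them, time stands still between calls to the robot, and variables do not carry over. Pictures are saved under pics/ and viewed, about 8 in all and at most 12, crops included, and the job is handed in when it is done.

Besides the shell and the picture viewer there is one more tool, called after "Call:" by a JSON object that holds its "fn" and its "kwargs", one argument or row to a line. servo_tool: Moves the arm, as the interface text tells. Its arguments: {"type":"object","properties":{"moves":{"type":"array"},"fingers":{"type":"number"}},"required":["moves"]}

```bash
mkdir -p pics; cat > h.py <<'E'
import numpy as np, cv2
from station import get_state, vision, robot
def save(cam,name):
    im=vision.read_camera(cam); cv2.imwrite(f'pics/{name}.png',im[:,:,::-1]); return im
def ray(cam,rc,cal=None):
    c=cal or vision.calibration(cam); K=np.array(c['intrinsics']); T=np.array(c['cam_to_world'])
    d=T[:3,:3]@np.linalg.solve(K,[rc[1],rc[0],1.]); return T[:3,3],d
def atz(cam,rc,z):
    o,d=ray(cam,rc); return o+d*(z-o[2])/d[2]
def proj(cam,p):
    c=vision.calibration(cam); T=np.linalg.inv(np.array(c['cam_to_world'])); q=np.array(c['intrinsics'])@(T[:3,:3]@p+T[:3,3]); return q[1]/q[2],q[0]/q[2]
E
python3 - <<'E'
from h import *
ims=[save('scene','s0'),save('top','t0')]
Z=dict(tab=.077,cap=.19,scale=.16,jig=0,spool=0,mandarin=0,stripper=0,pliers=0,marker_blue=0,tray=0)
for cam in('scene','top'):
    for n,z in Z.items():
        r=vision.place_of(cam,n)
        for q in r[:2]: print(cam,n,round(q['confidence'],2),np.round(q['point'],1),np.round(atz(cam,q['point'],z),3))
s=get_state();print(s['time'],s['tool_pos'],s['tool_rot'],s['contact_force'])
E
```

```text
scene tab 0.52 [198.3 355.7] [0.52  0.227 0.077]
scene cap 0.66 [173.7 321. ] [0.518 0.114 0.19 ]
scene cap 0.61 [249.  325.7] [0.764 0.116 0.19 ]
scene scale 0.56 [177.7 331.9] [0.508 0.149 0.16 ]
scene scale 0.39 [222.3 144. ] [ 0.667 -0.369  0.16 ]
scene jig 0.7 [209.6 314.9] [0.509 0.108 0.   ]
scene spool 0.77 [248.3 325.3] [0.651 0.135 0.   ]
scene mandarin 0.82 [197.5 357.9] [0.46 0.25 0.  ]
scene stripper 0.63 [234.1 431. ] [0.599 0.462 0.   ]
scene pliers 0.67 [255.1 260.4] [ 0.676 -0.06   0.   ]
scene marker_blue 0.45 [188.9 146.5] [ 0.429 -0.445  0.   ]
scene marker_blue 0.25 [254.6 262.1] [ 0.674 -0.055  0.   ]
scene tray 0.7 [224.6 147.7] [ 0.569 -0.415  0.   ]
top tab 0.91 [236.4 310.5] [ 0.51  -0.084  0.077]
top cap 0.67 [234.2 234.1] [0.512 0.114 0.19 ]
top scale 0.64 [240.7 220.4] [0.503 0.152 0.16 ]
top jig 0.9 [243.3 240. ] [0.515 0.113 0.   ]
top jig 0.67 [231.  236.4] [0.551 0.122 0.   ]
top spool 0.9 [193.2 232.7] [0.663 0.127 0.   ]
top mandarin 0.77 [268.9 194.2] [0.451 0.246 0.   ]
top mandarin 0.68 [260.1 446.1] [ 0.427 -0.468  0.   ]
top stripper 0.71 [222.8 119.2] [0.598 0.458 0.   ]
top pliers 0.77 [188.3 299.5] [ 0.665 -0.068  0.   ]
top marker_blue 0.67 [261.5 443.6] [ 0.424 -0.46   0.   ]
top tray 0.68 [216.8 427.2] [ 0.555 -0.43   0.   ]
1.1 [ 0.2229604  -0.58384914  0.24751495] [-1.35994219  0.93643513 -0.93637773] [0.23556369 0.06302714 1.21173776]
```

View pics/s0.png

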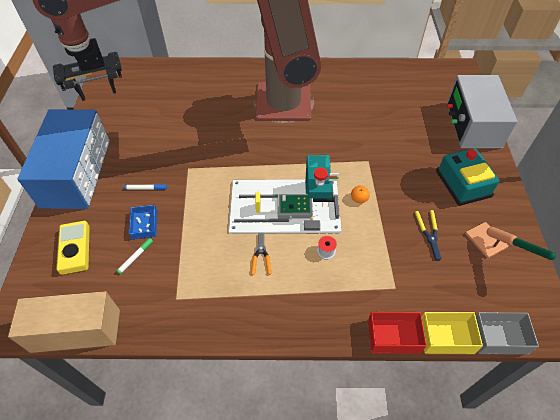

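View pics/t0.png

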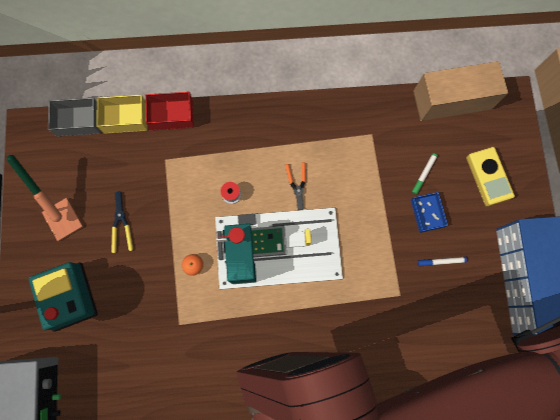

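```bash
python3 - <<'E'
from h import *
im=cv2.imread('pics/t0.png'); c=cv2.resize(im[195:300,205:355],None,fx=5,fy=5,interpolation=cv2.INTER_CUBIC); cv2.imwrite('pics/t0c.png',c)
s=cv2.imread('pics/s0.png'); 
for cam,I,roi in(('top',im,(195,300,205,355)),('scene',s,(140,245,220,350))):
    r0,r1,c0,c1=roi; h=cv2.cvtColor(I,cv2.COLOR_BGR2HSV)[r0:r1,c0:c1]
    for n,m,z in(('yel',(h[...,0]>20)&(h[...,0]<35)&(h[...,1]>110)&(h[...,2]>100),.077),('red',((h[...,0]<6)|(h[...,0]>174))&(h[...,1]>150)&(h[...,2]>100),.19),):
        k,l,st,ce=cv2.connectedComponentsWithStats(m.astype(np.uint8))
        for i in range(1,k):
            if st[i,4]>15: rc=(ce[i][1]+r0,ce[i][0]+c0); print(cam,n,st[i]+np.array([c0,r0,0,0,0]),np.round(rc,1),np.round(atz(cam,rc,z),4))
for rc in((218,217),(289,222),(209,335),(279,342)): print(atz('top',rc,.012))
E
```

```text
top yel [305 229   6  16  82] [236.4 307.5] [ 0.5104 -0.0756  0.077 ]
top red [222 195  16   5  63] [196.6 229.7] [0.6091 0.1205 0.19  ]
top red [218 227  27  16 200] [234.9 235.5] [0.5102 0.1109 0.19  ]
scene yel [255 192   6  21  91] [201.5 257.3] [ 0.5342 -0.0713  0.077 ]
scene red [314 168  23  13 152] [173.8 321.1] [0.5181 0.1146 0.19  ]
scene red [318 236  19   9 121] [240.4 326.9] [0.7389 0.1204 0.19  ]
[0.59043301 0.17457617 0.012     ]
[0.38889047 0.16925537 0.012     ]
[ 0.59360513 -0.16494189  0.012     ]
[ 0.39356645 -0.16635205  0.012     ]
```

View pics/t0c.png

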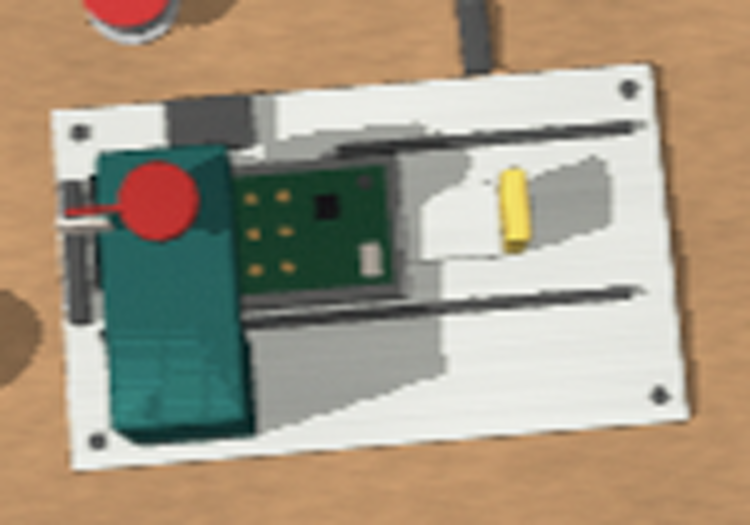

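```bash
python3 - <<'E'
from h import *
from scipy.spatial.transform import Rotation as R
s=get_state();print(R.from_rotvec(s['tool_rot']).as_matrix().round(3))
c=vision.calibration('wrist')['cam_to_world'];M=R.from_rotvec(s['tool_rot']).as_matrix()
print('cam in tool',(M.T@(np.array(c)[:3,3]-s['tool_pos'])).round(3),'fwd',(M.T@np.array(c)[:3,2]).round(2))
im=cv2.imread('pics/s0.png'); cv2.imwrite('pics/g0.png',cv2.resize(im[0:200,10:180],None,fx=3,fy=3,interpolation=cv2.INTER_CUBIC))
E
```

```text
[[ 0.357 -0.     0.934]
 [-0.934  0.     0.357]
 [-0.    -1.     0.   ]]
cam in tool [ 0.001 -0.138  0.071] fwd [ 0.    0.96 -0.26]
```

View pics/g0.png

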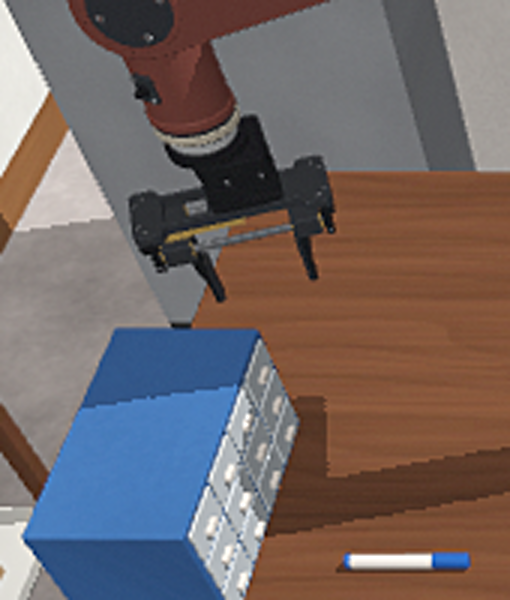

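Call:
{"fn": "servo_tool", "kwargs": {
  "moves": [2.5,4.3,0.5,0,0,7,3,4.3,0,0,0,7,3,4.3,0,0,0,7,3,4.3,0,0,0,7,3,4.3,0,0,0,7,3,4.3,0,0,0,7,3,4.2,0,0,0,7,3,4.2,0,0,0,7,3,4.2,0,0,0,7,2.5,4,0,0,0,7],
  "fingers": 255
}}

```text
time: 2.35
tool_pos: [0.514, -0.1583, 0.2528]
tool_rot: [-1.571, -0.016, 0.015]
contact_force: [-0.1, -1.0, 1.3]
finger_gap: 0.02
```

```bash
python3 - <<'E'
from h import *
from scipy.spatial.transform import Rotation as R
s=get_state();print(s['time'],s['tool_pos'],s['joint_positions'],s['finger_gap']);print(R.from_rotvec(s['tool_rot']).as_matrix().round(3))
save('wrist','w1')
for n,z in(('tab',.077),('cap',.19),('scale',.16),('jig',0)):
    for q in vision.place_of('wrist',n)[:2]: print(n,q['confidence'],q['point'],atz('wrist',q['point'],z).round(4))
E
```

```text
2.35 [ 0.513954   -0.1582906   0.25284309] [-4.45452201e-01  7.31630225e-03  1.74834881e+00  4.30363647e-06
  1.38512296e+00 -4.65664305e-01] 0.01955765062289066
[[ 1.     0.001 -0.02 ]
 [ 0.02  -0.     1.   ]
 [ 0.001 -1.    -0.   ]]
tab 0.89 [110.7, 281.2] [ 0.5154 -0.0751  0.077 ]
```

View pics/w1.png

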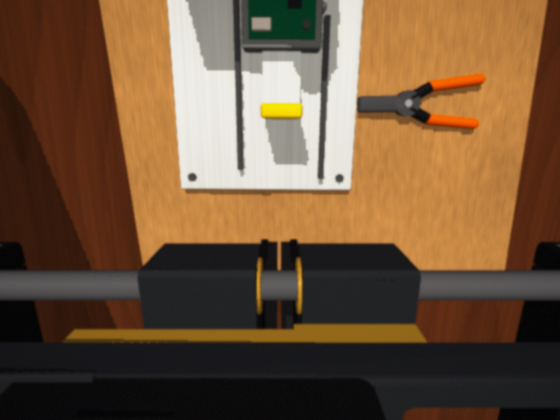

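Call:
{"fn": "servo_tool", "kwargs": {
  "moves": [0.1,0.9,-4.5,0,0,0,0,0.9,-4.5,0,0,0,0,0,-4.5,0,0,0,0,0,-3,0,0,0,0,0,-1.7,0,0,0,0,1,0,0,0,0,0,1,0,0,0,0]
}}

```text
time: 3.48
tool_pos: [0.5149, -0.122, 0.0719]
tool_rot: [-1.571, -0.013, 0.01]
contact_force: [-0.5, 0.0, 0.6]
finger_gap: 0.007
```

Call:
{"fn": "servo_tool", "kwargs": {
  "moves": [0,1.5,0,0,0,0,0,1,0,0,0,0,0,1,0,0,0,0,0,1,0,0,0,0,0,1,0,0,0,0,0,1,0,0,0,0,0,1,0,0,0,0,0,0,0,0,0,0]
}}

```text
time: 4.47
tool_pos: [0.5136, -0.0459, 0.0702]
tool_rot: [-1.57, -0.012, 0.014]
contact_force: [0.5, 0.2, -0.6]
finger_gap: 0.002
```

```bash
python3 - <<'E'
from h import *
s=get_state();print(s['tool_pos'],s['contact_force'])
save('wrist','w2');save('top','t2')
for c in('top','scene','wrist'):
    if c=='scene': save('scene','s2')
    for n,z in(('tab',.077),('cap',.19),('scale',.16)):
        for q in vision.place_of(c,n)[:2]: print(c,n,round(q['confidence'],2),np.round(q['point'],1),atz(c,q['point'],z).round(4))
E
```

```text
[ 0.51361764 -0.04587685  0.07021898] [ 0.53771592  0.20348877 -0.56229966]
top tab 0.83 [234.6 294.2] [ 0.5178 -0.0399  0.077 ]
top cap 0.57 [234.1 234. ] [0.5124 0.1145 0.19  ]
top scale 0.91 [237.8 222.6] [0.5096 0.1463 0.16  ]
scene tab 0.82 [196.4 272.4] [ 0.5147 -0.026   0.077 ]
scene cap 0.74 [208.9 318.9] [0.6404 0.1037 0.19  ]
scene cap 0.56 [173.1 319.5] [0.5156 0.1102 0.19  ]
scene scale 0.57 [175.4 330.9] [0.4992 0.1461 0.16  ]
wrist tab 0.81 [242.5 280.4] [ 0.5146 -0.0275  0.077 ]
```

View pics/w2.png

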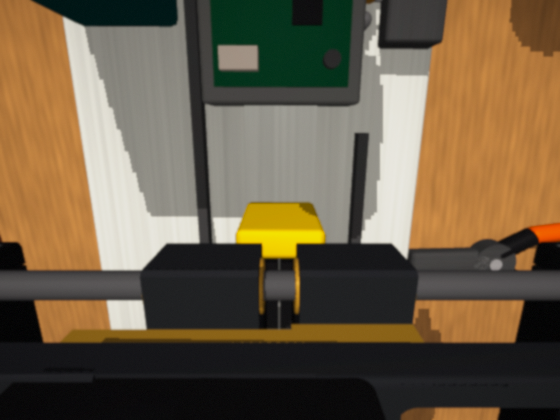

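Call:
{"fn": "servo_tool", "kwargs": {
  "moves": [0,0.6,0,0,0,0,0,0.4,0,0,0,0,0,0.3,0,0,0,0,0,0.2,0,0,0,0,0,0.2,0,0,0,0]
}}

```text
time: 5.7
tool_pos: [0.5139, -0.0298, 0.0706]
tool_rot: [-1.571, -0.012, 0.013]
contact_force: [-0.9, -2.1, 0.7]
finger_gap: 0.005
```

Call:
{"fn": "servo_tool", "kwargs": {
  "moves": [0,0.2,0,0,0,0,0,0.2,0,0,0,0,0,0.1,0,0,0,0]
}}

```text
time: 6.08
tool_pos: [0.514, -0.0244, 0.0705]
tool_rot: [-1.57, -0.013, 0.013]
contact_force: [-0.2, 0.1, -0.3]
finger_gap: 0.001
```

Call:
{"fn": "servo_tool", "kwargs": {
  "moves": [0,0.2,0,0,0,0,0,0.1,0,0,0,0]
}}

```text
time: 6.32
tool_pos: [0.514, -0.0227, 0.0706]
tool_rot: [-1.573, -0.013, 0.013]
contact_force: [-1.4, -8.0, -0.2]
finger_gap: 0.006
```

```bash
python3 - <<'E'
from h import *
s=get_state();print(s['tool_pos'],s['contact_force'])
save('wrist','w3')
for q in vision.place_of('wrist','tab')[:2]: print(np.round(q['point'],1),atz('wrist',q['point'],.077).round(4))
E
```

```text
[ 0.51398665 -0.02270245  0.07056203] [-1.36310329 -7.96800682 -0.21683452]
[251.1 277.3] [ 0.5133 -0.0073  0.077 ]
```

Call:
{"fn": "servo_tool", "kwargs": {
  "moves": [0,0.1,0,0,0,0,0,0.1,0,0,0,0]
}}

```text
time: 6.68
tool_pos: [0.514, -0.0226, 0.0706]
tool_rot: [-1.576, -0.013, 0.013]
contact_force: [-0.4, -15.0, -0.6]
finger_gap: 0.009
```

Call:
{"fn": "servo_tool", "kwargs": {
  "moves": [0,-0.5,0,0,0,0,0,-1.5,0,0,0,0,0,-1.5,0,0,0,0,0,0,3,0,0,0,0,0,5,0,0,0,0,0,5,0,0,0,0,-2,5,0,0,0,0,-2,1,0,0,0,0,0,0,0,0,0]
}}

```text
time: 7.8
tool_pos: [0.5142, -0.0967, 0.2611]
tool_rot: [-1.571, -0.012, 0.009]
contact_force: [0.8, 0.1, -0.3]
finger_gap: 0.006
```

```bash
python3 - <<'E'
from h import *
s=get_state();print(s['time'],s['tool_pos'],s['contact_force'])
im=save('wrist','w4')
for n,z in(('tab',.077),('cap',.19),('scale',.16)):
    for q in vision.place_of('wrist',n)[:2]: print(n,round(q['confidence'],2),np.round(q['point'],1),atz('wrist',q['point'],z).round(4))
for q in vision.silhouettes('wrist','cap')[:1]:
    m=q['pixels'];print(q['extent'],cv2.minEnclosingCircle(np.argwhere(m)[:,::-1].astype(np.float32)))
E
```

```text
7.8 [ 0.51420437 -0.09669907  0.26113993] [ 0.77557227  0.06482463 -0.34861117]
tab 0.67 [100.7 279.1] [ 0.5117 -0.0047  0.077 ]
cap 0.64 [103.2 279.1] [ 0.5118 -0.0128  0.19  ]
scale 0.32 [101.7 276.9] [ 0.5102 -0.01    0.16  ]
[153.9, 0.0, 360.3, 234.1] ((255.5, 110.84615325927734), 151.65472412109375)
```

View pics/w4.png

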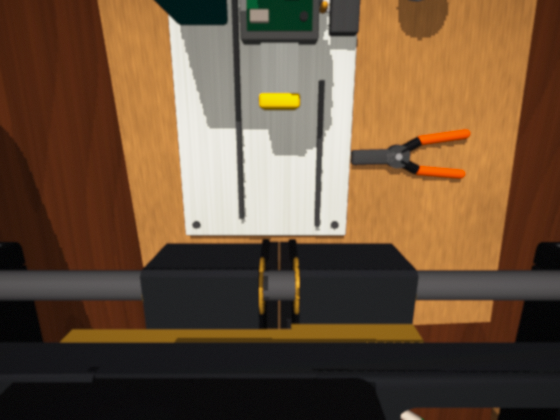

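Call:
{"fn": "servo_tool", "kwargs": {
  "moves": [0,4,1,0,0,0,0,4,0,0,0,0,0,4,0,0,0,0,0,1,0,0,0,0,0,0,0,0,0,0]
}}

```text
time: 8.68
tool_pos: [0.5137, 0.0356, 0.2699]
tool_rot: [-1.571, -0.013, 0.015]
contact_force: [0.3, -0.5, 0.4]
finger_gap: 0.004
```

```bash
python3 - <<'E'
from h import *
s=get_state();print(s['time'],s['tool_pos'],s['contact_force'])
im=save('wrist','w5')
for n,z in(('tab',.077),('cap',.19),('scale',.16)):
    for q in vision.place_of('wrist',n)[:2]: print(n,round(q['confidence'],2),np.round(q['point'],1),atz('wrist',q['point'],z).round(4))
E
```

```text
8.675 [0.51367683 0.03558137 0.26990322] [ 0.2545     -0.54152803  0.43588627]
tab 0.81 [230.1 277.2] [ 0.5129 -0.009   0.077 ]
cap 0.84 [114.7 281.5] [0.5147 0.1093 0.19  ]
scale 0.93 [ 58.1 273.7] [0.5088 0.1485 0.16  ]
```

View pics/w5.png

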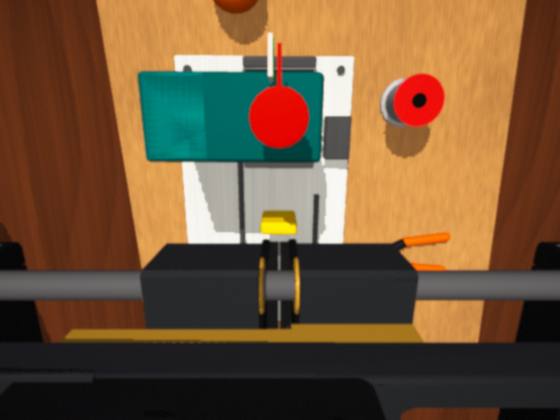

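Call:
{"fn": "servo_tool", "kwargs": {
  "moves": [0,4,0,0,0,0,0,3.4,0,0,0,0,0,0,-2,0,0,0,0,0,-2,0,0,0,0,0,-0.9,0,0,0,0,0,0,0,0,0]
}}

```text
time: 9.62
tool_pos: [0.5137, 0.1085, 0.221]
tool_rot: [-1.571, -0.011, 0.013]
contact_force: [0.2, -0.5, 0.1]
finger_gap: 0.009
```

Call:
{"fn": "servo_tool", "kwargs": {
  "moves": [0,0,-0.3,0,0,0,0,0,-0.2,0,0,0,0,0,0,0,0,0]
}}

```text
time: 10.0
tool_pos: [0.5141, 0.1091, 0.2168]
tool_rot: [-1.571, -0.013, 0.012]
contact_force: [-0.1, -0.2, -0.1]
finger_gap: 0.006
```

Call:
{"fn": "servo_tool", "kwargs": {
  "moves": [0,0,-0.2,0,0,0,0,0,-0.2,0,0,0,0,0,0,0,0,0]
}}

```text
time: 10.38
tool_pos: [0.5143, 0.1092, 0.213]
tool_rot: [-1.571, -0.013, 0.012]
contact_force: [-1.0, -0.4, 4.0]
finger_gap: 0.006
```

Call:
{"fn": "servo_tool", "kwargs": {
  "moves": [0,0,-0.2,0,0,0,0,0,-0.2,0,0,0,0,0,0,0,0,0]
}}

```text
time: 10.75
tool_pos: [0.5143, 0.1092, 0.2089]
tool_rot: [-1.571, -0.013, 0.012]
contact_force: [-0.7, -0.7, 5.5]
finger_gap: 0.007
```

Call:
{"fn": "servo_tool", "kwargs": {
  "moves": [0,0,-0.2,0,0,0,0,0,-0.2,0,0,0,0,0,-0.2,0,0,0,0,0,0,0,0,0]
}}

```text
time: 11.25
tool_pos: [0.5143, 0.1092, 0.2033]
tool_rot: [-1.571, -0.013, 0.012]
contact_force: [-2.4, -0.2, 8.4]
finger_gap: 0.005
```

```bash
python3 - <<'E'
from h import *
for i in range(4):
    s=get_state();print(s['time'],s['tool_pos'].round(4) if hasattr(s['tool_pos'],'round') else s['tool_pos'],np.round(s['contact_force'],1)); vision.read_camera('top')
a=save('wrist','w6');b=save('scene','s6')
for q in vision.place_of('scene','scale')[:2]: print(q)
for c,n,z in(('top','tab',.077),('scene','tab',.077)):
    vision.read_camera(c)
    for q in vision.place_of(c,n)[:2]: print(c,n,q['confidence'],np.round(q['point'],1),atz(c,q['point'],z).round(4))
B=cv2.resize(b[155:215,290:350],(600,600),interpolation=cv2.INTER_CUBIC)
cv2.imwrite('pics/s6c.png',B[:,:,::-1])
E
```

```text
11.25 [0.5143 0.1092 0.2033] [-2.4 -0.2  8.4]
11.3 [0.5143 0.1092 0.2034] [-1.9 -0.3  8.2]
11.35 [0.5143 0.1092 0.2034] [-2.7  0.3  7.8]
11.4 [0.5143 0.1092 0.2034] [-3.1 -0.4  8.6]
{'point': [177.6, 332.0], 'confidence': 0.86}
top tab 0.92 [238.3 286. ] [ 0.5092 -0.0169  0.077 ]
scene tab 0.88 [195.5 279.6] [ 0.5112 -0.0041  0.077 ]
```

View pics/s6c.png

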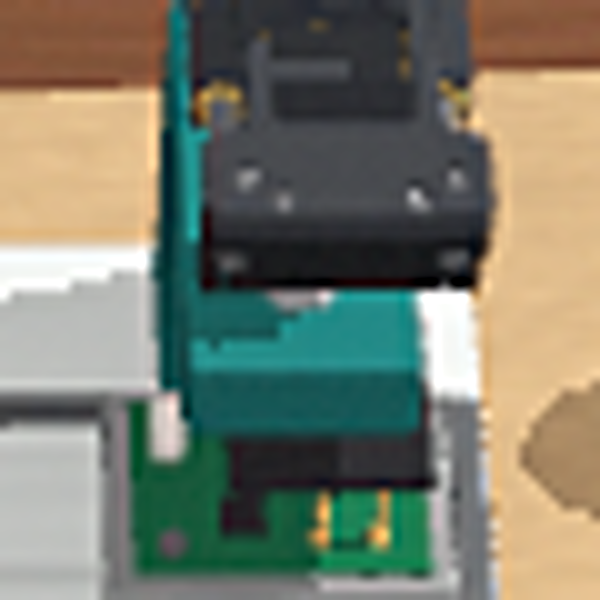

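View pics/w6.png

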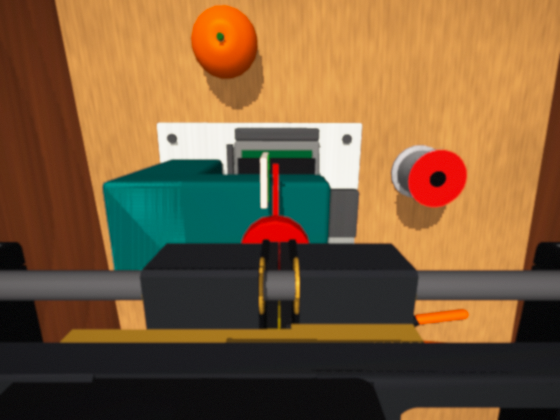

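```bash
python3 - <<'E'
from h import *
s=get_state();print(s['time'],s['tool_pos'],s['contact_force']);print(robot.close_job())
E
```

```text
11.8 [0.51429641 0.10917189 0.20344959] [-2.29371139 -0.45343229  7.93889459]
the job is handed in; nothing more can be done
None
```

I pushed the slide fully home, then pressed the red cap down about 11.5 mm, and handed the job in at 11.8 s with the arm still holding it there.

- **Slide:** pushing on moved the tool no further and the force rose to 15 N, so it was against the end stop. After I backed off, the tab had not sprung back. In the last wrist picture the carrier sits against the stop.
- **Plunger:** the tool went down about 11.5 mm from the cap's rest height. The last upward force readings were 7.8 to 8.6 N, against 8.4 N expected at 12 mm. That puts it inside the 8–16 mm band and well clear of the 22 mm bottom.
- **Not confirmed or disagreeing:**
  - The gripper blocked the scene camera's view of the scale. The pointer in the green band is therefore inferred from height and force, not seen.
  - The last top-camera tab estimate was about 12 mm short of the other cameras. It was probably thrown off by the gripper, so I did not use it.
  - There was a steady sideways force of 2–3 N on the cap, but it did not move.
- **Other things on the bench:** the arm made no contact with any of them that I could detect.

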